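# Slide the spacer bin onto the sloping rail and fill it

### The job

Slide the small slotted grey bin onto the sloping rail, going in at the rail's flared open end, until it is fully home against the end stop, and let go of it. Then put both hexagonal steel spacers into it through the mouth, one at a time. Leave the other things on the bench where they are.

Things in the scene. Friction and masses are not known exactly. Their poses are not given: they have to be found in the camera images.
- rail: C-shaped aluminium rail fixed on the sloping face (110 x 190 mm, ends at y = +-95) of a low dark steel stand that cannot move. The face slopes 25 degrees from level, high edge to the robot, low edge away. Origin: middle of the channel's floor, 52 mm above the bench. y: level, along the rail from open end to stop; x: down the slope, away from the robot; z: square out of the face. The channel runs from y = -80 to +80 mm.
- rail_open_end (a point): Middle of the channel's floor at its open end (rail y = -80 mm). The channel is 50 mm wide and 10 mm high inside, under two lips 4 mm thick (their tops 14 mm above the floor) with a 26 mm gap between them. Two flared guides, 14 mm high, lead in from y = -96 mm, where they stand about 80 mm apart.
- rail_stop (a point): Middle of the channel's floor at the closed end (rail y = +80 mm), on the face of the stop, a bar 14 mm high across the channel. The bin is home when the end of its foot meets this face; the bin's body passes over the bar.
- bin: Deep grey plastic bin on a T-shaped steel foot, upright on the bench at the start, 180 to 290 g. Origin: centre of the foot's underside; z up, y lengthwise; alike end for end and may go in either way round. Foot plate 44 (x) x 80 (y) x 6 mm; neck 16 wide, 74 long, z = 6 to 16 mm; body 50 (x) x 100 (y) mm, z = 16 to 86 mm, walls 3.5 mm. Can be carried by its 50 mm width near the top.
- bin_mouth (a point): Centre of the bin's open mouth, on its top plane (86 mm above the foot's underside); the mouth is 33 mm (bin x) by 93 mm (bin y), narrower than the 43 mm wide space below it, which is 66 mm deep.
- spacer_a: One of two alike: a plain steel hexagonal spacer bar, 70 mm long, 16 mm across flats (18.5 mm across corners), 90 to 130 g, lying on the bench on one of its flats. Origin: centre of its underside, so 8 mm off its long axis; the bar runs along its own y, z up at the start.
- spacer_b: The other of two alike: a plain steel hexagonal spacer bar, 70 mm long, 16 mm across flats (18.5 mm across corners), 90 to 130 g, lying on the bench on one of its flats. Origin: centre of its underside, so 8 mm off its long axis; the bar runs along its own y, z up at the start.
- jar: Bystander: glass jar with steel cap, 68 mm across, 90 mm tall; origin centre of underside.
- wrench: Bystander: a flat steel wrench 150 mm long lying on the bench along its own x.
- screwdriver: Bystander: screwdriver lying on the bench along its own x.
- carton: Bystander: cardboard box 70 x 100 x 45 mm.
- can: Bystander: round can, 60 mm across, 120 mm tall.
- tape: Bystander: black tape measure, 70 x 35 x 60 mm.
Things that resemble listed ones, but are neither listed nor needed, are in the scene too. What is shaped like the bin but green is not meant.

How it is judged (in metres and radians):
On the way, in this order (a step that is already met when the one before it is completed fails the run):
1. the bin is on the rail, home against the stop, and released (x of bin in the frame of rail between -0.008 and 0.008 m and y of bin in the frame of rail between 0.034 and 0.045 m and z of bin in the frame of rail between -0.003 and 0.007 m and angle between the y axis of bin and the y axis of rail, either way round below 0.09 rad and angle between the z axis of bin and the z axis of rail, either way round below 0.12 rad and contact force between bin and the fingers below 0.1 N), for 0.2 s.
2. the first spacer is in the bin (x of bin in the frame of rail between -0.008 and 0.008 m and y of bin in the frame of rail between 0.034 and 0.045 m and z of bin in the frame of rail between -0.003 and 0.007 m and angle between the y axis of bin and the y axis of rail, either way round below 0.09 rad and angle between the z axis of bin and the z axis of rail, either way round below 0.12 rad and ((x of spacer_a in the frame of bin between -0.024 and 0.024 m and y of spacer_a in the frame of bin between -0.048 and 0.048 m and z of spacer_a in the frame of bin between 0.012 and 0.07 m) or (x of spacer_b in the frame of bin between -0.024 and 0.024 m and y of spacer_b in the frame of bin between -0.048 and 0.048 m and z of spacer_b in the frame of bin between 0.012 and 0.07 m))), for 0.2 s.
3. both spacers are in the bin (x of bin in the frame of rail between -0.008 and 0.008 m and y of bin in the frame of rail between 0.034 and 0.045 m and z of bin in the frame of rail between -0.003 and 0.007 m and angle between the y axis of bin and the y axis of rail, either way round below 0.09 rad and angle between the z axis of bin and the z axis of rail, either way round below 0.12 rad and x of spacer_a in the frame of bin between -0.024 and 0.024 m and y of spacer_a in the frame of bin between -0.048 and 0.048 m and z of spacer_a in the frame of bin between 0.012 and 0.07 m and x of spacer_b in the frame of bin between -0.024 and 0.024 m and y of spacer_b in the frame of bin between -0.048 and 0.048 m and z of spacer_b in the frame of bin between 0.012 and 0.07 m), for 0.2 s.
At the end, for the whole second after the job is handed in: The bin stands in the rail's channel (within 8 mm sideways, 7 mm off the floor, about 5 degrees of the rail), its foot within 6 mm of the stop, and both spacers lie wholly inside it at rest (all of step 3 and linear speed of each of bin, spacer_a, spacer_b below 0.02 m/s); the robot touches nothing.
It fails at once if a bystander is pushed more than 40 mm (distance of any of jar, wrench, screwdriver, carton, can, tape from where it was at the start of the episode above 0.04 m).
It also fails if it takes over 72 s, if anything falls off the work surface, if the arm or the gripper's body presses on something with over 40 N, if the wrist force passes 120 N, or if a joint passes its speed limit or range.

### The arm

A 6-joint arm with a two-finger parallel gripper is mounted at the origin on the work surface. World frame = base frame: x ahead of the robot, y to its left, z up, the work surface at z = 0. Lengths are in mm, angles in rad, forces in N, time in s.
With the tool pointing down it reaches from about 350 to 875 mm from the base axis. Payload 4.2 kg.
Tool frame: the origin (TCP) lies midway between the tips of the shut fingers; the grasp point (between the pads) lies 19 mm behind it; z points along the fingers, y is the line along which they close (so a half turn about z gives the same grasp; the last joint's range is limited). The gripper opens to 87 mm and grips with 3 to 60 N. Pads are 19 mm wide; open, the fingers measure 117 mm over their backs; the gripper's body (75 mm by 190 mm) begins 51 mm behind the grasp point.
Start: joints at [-0.903, 0.385, 0.008, 0, -1.194, -0.259], TCP at [248.456, -573.471, 222.55] pointing down, gripper open.
Joint ranges: [-3.14, 3.14], [-1.21, 2.06], [-1.07, 1.41], [-3.16, 2.05], [-2.99, -0.16], [-3.1, 3.1]. Speed limits (rad/s): [2.79, 2.79, 3.14, 3.14, 3.14, 3.14].

### API

Orientations are given as a unit quaternion [w, x, y, z].
In Python, from cell import sense, grab_frame, job_done gives the robot as it stands.
- The arm moves only by the shell command python3 -m pendant 'ROWS' [FORCE]. ROWS is a JSON object of lists of equal length, an entry for each row: "hand": the closure in counts, from 0 (fully open) to 255 (shut); "xyz": the shift along the tool's x, y, z in units of 1 m (1.0 is 1 m), a list of three; "rot": the turn, a rotation vector about the tool's x, y, z in units of 45 degrees (1.0 is 45 degrees), a list of three. In form: {"hand": [hand, ...], "xyz": [[x, y, z], ...], "rot": [[rx, ry, rz], ...]}. A call has 1 to 8 rows; each row shifts and turns the commanded pose from where the row before left it, along the tool's axes as they then stand; what a row does not reach is not made up. A row lasts 1/8 s, in which the tool goes at most 62.5 mm and 10.7 degrees, less where a joint would pass 70% of its speed; a pose out of reach is approached as far as the arm can. A call with a number of a shift or a turn outside -1 to 1 is refused whole. A call with a gripper value outside its range is refused whole. The fingers move at their own pace and stop on an object; FORCE is the grip in N (left out, the last holds). Time passes only in rows, so rows that do not move let the fingers close. It gives the time, the measured TCP pose, the force, the opening and the grip force at its end, in the units of the state.
- sense(): the state, without advancing time (a new reading comes with each control period).
- grab_frame(name): name is "scene" or "top" or "wrist"; returns a dict with "frame" (480x640x3 uint8, blue, green, red), "z_map" (480x640 float32, mm along the optical axis (not along the pixel's ray), 0 where there is no reading), "mtx" (3x3 intrinsics, pixels), "R" (3x3) and "t" (3): a world point X has camera coordinates R X + t. Camera axes: x right, y down, z forward; pixel columns grow to the right and rows downward; lengths in mm; the calibration is good to about 2 mm. A picture is of the moment at which its call begins.
- job_done(): hands the job in; it is judged then, once.
The state is a dict: "t": time; "qpos": joint angles; "qvel": joint speeds; "joint_torque": joint torques, N m; "tcp_pos": TCP position; "tool_rot": TCP orientation; "force": force on the tool from outside, world axes, zero at the start; "ft_torque": the same for the moment, N m; "finger_gap": finger opening in mm; "gripper_force": force on a finger pad.
Only numpy, scipy, OpenCV 4.12 (cv2) and the standard library are available. Lean on these libraries where they do the work, as an engineer would, in place of code of your own. Each camera call takes 0.05 s, during which the arm holds its last target. There are 200 camera calls.

## Working session

There is one attempt and no reset: what is moved stays moved. The work goes in short steps, Python scripts to look and compute and a shell command to move; the robot and the scene stay as the last step left them, time stands still between calls to the robot, and variables do not carry over. Pictures are saved under pics/ and viewed, at most 10 in all, crops included, and the job is handed in when it is done.

```bash
ls; mkdir -p pics; cat > h.py <<'E'
import numpy as np, cv2, pickle
from cell import sense, grab_frame
def shot(n,tag):
    f=grab_frame(n); pickle.dump(f,open(f'{tag}.pkl','wb')); return f
def pts(f):
    z=f['z_map']; K=f['mtx']; v,u=np.mgrid[:480,:640]
    c=np.stack([(u-K[0,2])/K[0,0]*z,(v-K[1,2])/K[1,1]*z,z],-1)
    w=(c-f['t'])@f['R']; w[z==0]=np.nan; return w
E
python3 - <<'E'
from h import *
s=sense(); print(s['t'],s['tcp_pos'],s['tool_rot'],s['force'],s['finger_gap'])
ims=[]
for n in ['scene','top']:
    f=shot(n,n); ims.append(f['frame']); print(n,-f['R'].T@f['t'],f['R'][2],f['mtx'][0,0])
    cv2.imwrite(f'pics/{n}.png',f['frame'])
E
```

```text
pics
0.0 [ 248.22378696 -572.94196981  221.45327235] [-2.69257948e-04 -2.02904468e-01  9.79197926e-01  1.06146761e-03] [-0.20226436 -0.26590024 -0.75156237] 86.89327590297995
scene [1213.90013887 -872.09046284 1309.74738287] [-0.38075327  0.53940419 -0.75104598] 615.3465589623218
top [ 347.95383522    8.17187814 1095.38017677] [ 0.20609857  0.02710274 -0.97815583] 438.4558589092564
```

View pics/scene.png

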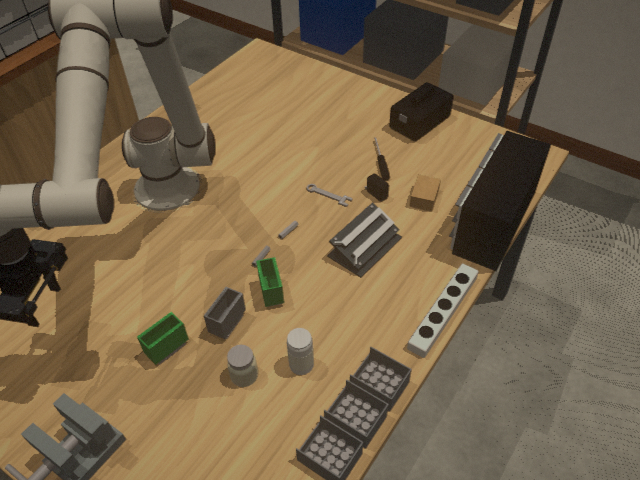

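View pics/top.png

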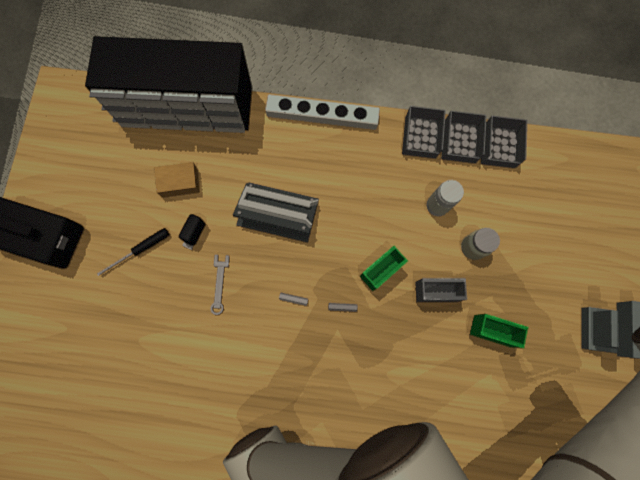

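The grey bin is at scene (225,313) / top (441,290), between two green look-alikes at top (384,268) and (499,332); grey is the one meant. The spacer candidates are two grey bars at top (294,299) and (343,307). The rail is at top (275,212). One enlarged crop will confirm these, and I'll measure from depth.

```bash
cat > m.py <<'E'
from h import *
def rect(P):
    c,s,a=cv2.minAreaRect(P[:,:2].astype(np.float32)); return np.round(c,1),np.round(s,1),round(a,1)
for n in ['top','scene']:
    f=pickle.load(open(n+'.pkl','rb')); w=pts(f); hsv=cv2.cvtColor(f['frame'],cv2.COLOR_BGR2HSV)
    print(n)
    zb=np.nanmedian(w[...,2][(w[...,0]>300)&(w[...,0]<700)&(abs(w[...,1])<400)]);print('bench z',zb)
    m=((w[...,2]>4)&(w[...,0]>280)&(w[...,0]<800)&(w[...,1]>-420)&(w[...,1]<420)).astype(np.uint8)
    k,l,st,ce=cv2.connectedComponentsWithStats(m)
    for i in range(1,k):
        if st[i,4]<40: continue
        P=w[l==i]; print(np.round(ce[i]),st[i,4],'zmax',np.round(np.percentile(P[:,2],98),1),*rect(P),'S',np.median(hsv[l==i][:,1]))
        top=P[P[:,2]>np.percentile(P[:,2],98)-6]
        print('    top',len(top),*rect(top),np.round(top[:,2].mean(),1))
E
python3 m.py; python3 - <<'E'
from h import *
f=pickle.load(open('scene.pkl','rb'))['frame']
a=cv2.resize(f[180:340,190:410],None,fx=3.5,fy=3.5,interpolation=2); cv2.imwrite('pics/c1.png',a)
E
```

```text
top
bench z -0.010199170480112808
[181. 180.] 1023 zmax 47.5 [688.6 388.4] [71.2 84.6] 15.6 S 152.0
    top 702 [689.2 386.9] [71.2 81.8] 15.3 44.3
[445. 198.] 902 zmax 122.4 [ 717.9 -300.8] [ 57.9 107.1] 16.1 S 30.0
    top 407 [ 712.6 -278.6] [54.3 53.9] 69.3 119.5
[276. 211.] 3257 zmax 77.2 [642.9 136.5] [209.4 123.3] 84.3 S 28.0
    top 694 [610.9 131.2] [191.3  45.9] 84.2 74.1
[192. 231.] 585 zmax 62.2 [555.7 331.8] [35.9 79.3] 72.9 S 49.0
    top 290 [559.8 329.8] [33.7 66.9] 72.3 58.9
[480. 244.] 921 zmax 92.5 [ 629.5 -376.9] [63.5 97. ] 81.2 S 35.0
    top 478 [ 615.6 -377.1] [58.  58.8] 66.9 89.5
[162. 235.] 142 zmax 27.5 [539.3 412.2] [25.  38.9] 42.3 S 85.0
    top 71 [537.5 407.8] [23.3 33.2] 88.7 24.4
[383. 268.] 1019 zmax 88.2 [ 522.7 -145.9] [ 53.5 101. ] 47.8 S 189.0
    top 346 [ 521.6 -147.3] [ 49.8 100.7] 48.2 85.6
[219. 284.] 421 zmax 10.9 [437.6 245.9] [148.2  36.6] 4.6 S 29.0
    top 373 [437.7 244.3] [147.6  36.3] 6.3 7.3
[441. 290.] 1167 zmax 88.1 [ 492.8 -286.1] [ 60.4 101.5] 7.5 S 21.0
    top 337 [ 488.3 -287. ] [ 49.3 101.1] 8.8 85.5
[293. 299.] 216 zmax 1
[... 1498 characters left out ...]
29.] 121 zmax 19.0 [432.8  56.4] [75.8 19.2] 82.6 S 41.0
    top 52 [434.4  54.8] [73.5 14.2] 87.1 15.4
[269. 279.] 1077 zmax 87.7 [ 490.3 -111.9] [ 65.8 215.4] 51.5 S 125.0
    top 208 [ 529.1 -149.5] [ 49.9 105.4] 48.0 84.8
[225. 313.] 1387 zmax 88.0 [ 469.1 -268.6] [100.1 152.1] 8.1 S 66.0
    top 246 [ 494.5 -288.7] [ 53.9 104.9] 7.8 85.2
[173. 329.] 621 zmax 87.6 [ 424.5 -391.4] [67.6 57.4] 77.8 S 131.0
    top 125 [ 424.  -398.8] [43.7 57.1] 88.2 84.8
[300. 351.] 1063 zmax 122.1 [ 720.1 -253.2] [ 58.2 117.2] 3.9 S 50.0
    top 317 [ 720.  -280.7] [53.8 53.9] 12.8 119.2
[242. 365.] 1028 zmax 92.5 [ 599.3 -371.4] [ 65.6 120.5] 69.4 S 59.0
    top 345 [ 622.7 -379.5] [57.8 58.7] 29.1 89.3
```

View pics/c1.png

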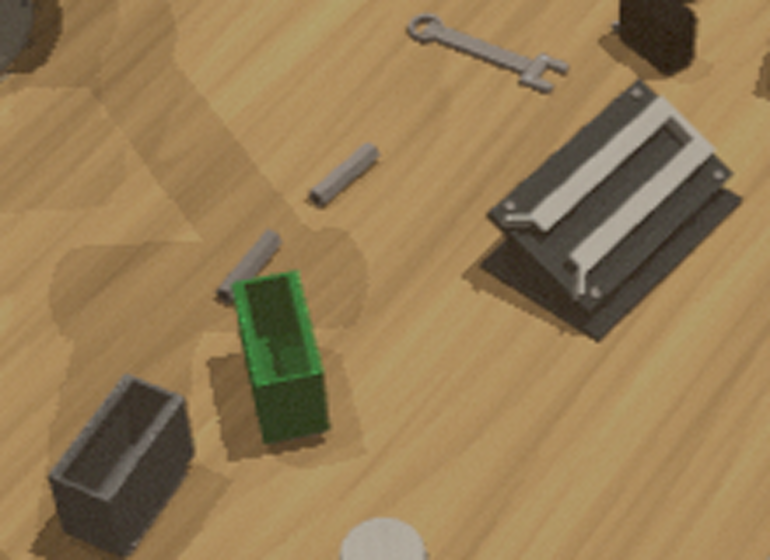

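The crop confirms the deep slotted grey bin at the lower left. It also shows two plain bars, at scene (289,230) and (261,256), and the rail with its flared end toward −y, which is the side the bin is on. Next I go above the bin and look with the wrist camera.

```bash
cat >> h.py <<'E'
from scipy.spatial.transform import Rotation as Ro
def pose(n=1):
    s=sense(); q=s['tool_rot']; return np.array(s['tcp_pos']),Ro.from_quat([q[1],q[2],q[3],q[0]])
def tool(yaw_y,tilt_dir=None,tilt=0):
    "tool down, y axis at yaw_y deg; tilted by tilt deg about world-horizontal dir"
    a=np.radians(yaw_y); y=np.array([np.cos(a),np.sin(a),0]); z=np.array([0,0,-1.]); x=np.cross(y,z)
    R=Ro.from_matrix(np.stack([x,y,z],1))
    return R if tilt_dir is None else Ro.from_rotvec(np.radians(tilt)*np.asarray(tilt_dir))*R
def plan(p,R=None):
    p0,R0=pose(); d=R0.inv().apply(np.asarray(p)-p0)/1000
    print('shift tool m',np.round(d,4),'rows',np.ceil(np.linalg.norm(d)/.06))
    if R is not None:
        r=(R0.inv()*R).as_rotvec()/(np.pi/4); print('rot units',np.round(r,4),'rows',np.ceil(np.linalg.norm(r)/.23))
E
python3 -m pendant '{"hand":[0,0,0,0,0,0,0],"xyz":[[-0.048,0.0236,0],[-0.048,0.0236,0],[-0.048,0.0236,0],[-0.048,0.0236,0],[-0.048,0.0236,0],[-0.048,0.0236,0],[-0.048,0.0236,0]],"rot":[[0,0,0],[0,0,0],[0,0,0],[0,0,0],[0,0,0],[0,0,0],[0,0,0]]}' 20
python3 -m pendant '{"hand":[0,0,0,0,0,0,0,0],"xyz":[[0,0,0],[0,0,0],[0,0,0],[0,0,0],[0,0,0],[0,0,0],[0,0,0],[0,0,0]],"rot":[[0,0,-0.21],[0,0,-0.21],[0,0,-0.21],[0,0,-0.21],[0,0,-0.21],[0,0,-0.21],[0,0,-0.21],[0,0,-0.21]]}'
python3 -c "
from h import *
plan([491,-288,220],tool(188.5)); print(sense()['qpos'])
f=shot('wrist','w1'); cv2.imwrite('pics/w1.png',f['frame']); p,R=pose()
print(R.inv().apply(-f['R'].T@f['t']-p), f['mtx'][0,0], R.inv().apply(f['R'][2]))
w=pts(f); 
m=(abs(w[...,2]-86)<5)&(w[...,1]<-200); P=w[m]; print(m.sum(),cv2.minAreaRect(P[:,:2].astype(np.float32)),P[:,2].mean())
"
```

```text
t: 0.98
tcp_pos: [491.8, -286.7, 222.2]
tool_rot: [-0.0, -0.203, 0.979, 0.0]
force: [-0.6, -1.2, -0.4]
finger_gap: 87.1
gripper_force: 0.0
t: 1.98
tcp_pos: [490.8, -288.1, 222.0]
tool_rot: [0.0, 0.762, -0.647, -0.001]
force: [-0.2, 0.1, -1.2]
finger_gap: 86.9
gripper_force: 0.0
shift tool m [-0.0001 -0.0003  0.002 ] rows 1.0
rot units [0.0013 0.0009 0.0184] rows 1.0
[-2.46433501e-01  2.90975716e-01 -1.32347051e-01 -2.93234390e-04
 -1.14871855e+00  4.09341061e-01]
[ 7.06722650e+01  1.99250609e-02 -1.61232592e+02] 398.5592927805083 [-0.2649177  -0.00122254  0.96427025]
14078 ((539.3734741210938, -322.004638671875), (369.01019287109375, 199.3587188720703), 13.695889472961426) 86.85300565547132
```

View pics/w1.png

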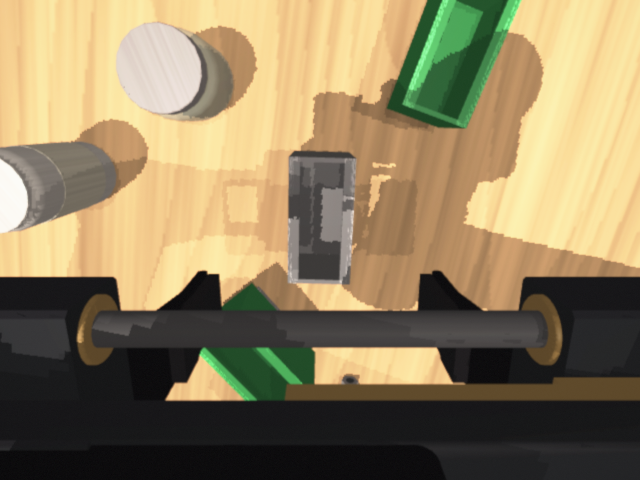

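The wrist view shows the grey bin at about (322,217), the green ones clear of where the fingers go, and the jar and can at the left.

```bash
python3 -c "
from h import *
f=pickle.load(open('w1.pkl','rb')); w=pts(f)
m=((abs(w[...,2]-86)<4)&(np.hypot(w[...,0]-491,w[...,1]+288)<75)).astype(np.uint8); m[:, :270]=0; m[:,380:]=0;m[290:]=0
P=w[m>0]; print(len(P),cv2.minAreaRect(P[:,:2].astype(np.float32)),P[:,2].mean())
for n in ['top','scene']:
    f=pickle.load(open(n+'.pkl','rb')); w=pts(f)
    # rail plane and extents
    c=np.array([640,135]); ex=np.array([.995,-.1]); ey=np.array([.1,.995])
    xy=(w[...,:2]-c); a=xy@ex; b=xy@ey
    sel=(abs(a)<62)&(abs(b)<75)&(w[...,2]>20)
    P=w[sel]; s=np.tan(np.radians(25))
    h=(P[:,2]+s*(P[:,:2]-c)@ex)*np.cos(np.radians(25))  # height over plane normal
    hist,e=np.histogram(h,np.arange(20,90,2)); print(n,[(int(x),int(y)) for x,y in zip(e,hist) if y>15])
"

```

```text
3302 ((489.5703125, -284.53582763671875), (50.11545181274414, 100.73143768310547), 7.76254940032959) 85.21220495958904
top [(38, 19), (40, 35), (42, 44), (44, 231), (46, 551), (48, 335), (50, 81), (52, 29), (54, 47), (56, 54), (58, 173), (60, 366), (62, 210), (64, 23)]
scene [(40, 27), (42, 74), (44, 180), (46, 254), (48, 266), (50, 203), (52, 119), (54, 62), (56, 54), (58, 86), (60, 140), (62, 130), (64, 98), (66, 66), (68, 25)]
```

```bash
python3 -m pendant '{"hand":[0,0,0,0,255,255,255,255],"xyz":[[-0.0036,0.0005,0.043],[0,0,0.043],[0,0,0.043],[0,0,0.043],[0,0,0],[0,0,0],[0,0,0],[0,0,0]],"rot":[[0,0,0.033],[0,0,0],[0,0,0],[0,0,0],[0,0,0],[0,0,0],[0,0,0],[0,0,0]]}' 30
python3 -m pendant '{"hand":[255,255,255,255],"xyz":[[0,0,0],[0,0,-0.045],[0,0,-0.06],[0,0,-0.06]],"rot":[[0,0,0],[0,0,0],[0,0,0],[0,0,0]]}'
python3 -c "
from h import *
plan([0,0,0]); f=shot('wrist','w2'); cv2.imwrite('pics/w2.png',f['frame'])"
```

```text
t: 3.02
tcp_pos: [490.9, -285.1, 52.1]
tool_rot: [-0.001, 0.752, -0.659, 0.001]
force: [1.5, 0.3, -0.4]
finger_gap: 55.1
gripper_force: 0.0
t: 3.52
tcp_pos: [489.3, -284.4, 216.6]
tool_rot: [0.0, 0.752, -0.659, -0.001]
force: [1.3, 0.1, -2.3]
finger_gap: 49.9
gripper_force: 29.9
shift tool m [-0.3458  0.4476  0.2175] rows 11.0
```

```bash
python3 -m pendant '{"hand":[255,255,255,255,255,255,255,255],"xyz":[[-0.0533,-0.0092,-0.0023],[-0.0533,-0.0092,-0.0023],[-0.0533,-0.0092,-0.0023],[-0.0533,-0.0092,-0.0023],[-0.0533,-0.0092,-0.0023],[-0.0533,-0.0092,-0.0023],[0,0,0],[0,0,0]],"rot":[[0,0,0],[0,0,0],[0,0,0],[0,0,0],[0,0,0],[0,0,0],[0,0,0.151],[0,0,0.151]]}'
python3 -c "
from h import *
print(sense()['tcp_pos']); f=shot('wrist','w2'); cv2.imwrite('pics/w2.png',f['frame'])"
```

```text
t: 4.58
tcp_pos: [502.1, 40.5, 228.5]
tool_rot: [-0.0, -0.668, 0.744, 0.001]
force: [-0.6, 0.3, -2.9]
finger_gap: 49.5
gripper_force: 30.0
[502.08231692  40.48304636 228.53707841]
```

View pics/w2.png

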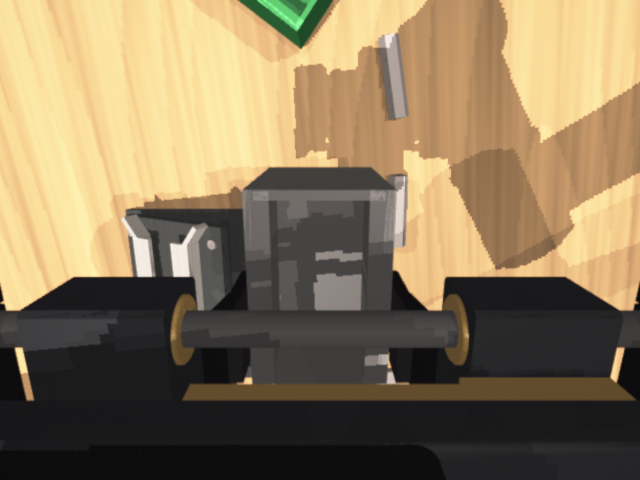

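The wrist view shows the flared open end at the left (150–210, 215–290), and the gripper hides what lies further along. I move 100 mm on to get more of the rail in view and measure it.

```bash
python3 -m pendant '{"hand":[255,255,255],"xyz":[[-0.05,0,0],[-0.05,0,0],[0,0,0]],"rot":[[0,0,0],[0,0,0],[0,0,0]]}'
cat > rail.py <<'E'
from h import *
f=shot('wrist','w3'); cv2.imwrite('pics/w3.png',f['frame'])
sets={'wrist':f,'top':pickle.load(open('top.pkl','rb')),'scene':pickle.load(open('scene.pkl','rb'))}
s25,c25=np.sin(np.radians(25)),np.cos(np.radians(25))
for n,f in sets.items():
    w=pts(f); g=cv2.cvtColor(f['frame'],cv2.COLOR_BGR2GRAY)
    c=np.array([640,135,52.]); th=np.radians(-5.8)
    for it in range(4):
        ex0=np.array([np.cos(th),np.sin(th),0]); ey=np.array([-np.sin(th),np.cos(th),0])
        ex=ex0*c25-np.array([0,0,s25]); ez=ex0*s25+np.array([0,0,c25])
        d=w-c; r=np.stack([d@ex,d@ey,d@ez],-1)
        near=(abs(r[...,0])<62)&(abs(r[...,1])<110)
        lip=near&(abs(r[...,2]-14)<5)&(abs(r[...,0])<45)
        A=r[lip&(abs(r[...,1])<75)]
        k=np.linalg.lstsq(np.c_[A[:,:2],np.ones(len(A))],A[:,2],rcond=None)[0]
        dz=np.median(A[:,2])-14
        # lateral: inner edges of lips by y bins
        rows=[]
        for yb in np.arange(-72,72,6):
            B=A[abs(A[:,1]-yb)<3,0]
            L,Rr=B[B<0],B[B>0]
            if len(L)>4 and len(Rr)>4: rows.append((yb,(np.percentile(L,4)+np.percentile(Rr,96))/2,(np.percentile(L,96)+np.percentile(Rr,4))/2,np.percentile(Rr,4)-np.percentile(L,96)))
        rows=np.array(rows)
        p=np.polyfit(rows[:,0],rows[:,1:3].mean(1),1)
        c=c+ez*dz+ex*p[1]; th-=p[0]
    F=r[near&(abs(r[...,2])<5)|lip]
    print(n,len(A),'c',np.round(c,1),'yaw',round(np.degrees(th),2),'resid tilt deg',np.round(np.degrees(k[:2]),2),'gap',rows[:,3].mean().round(1))
    print('  lip/flare y range',np.percentile(r[lip][:,1],[.5,99.5]).round(1),'face y',np.percentile(r[near&(abs(r[...,2]+2)<5)][:,1],[.5,99.5]).round(1))
E
python3 rail.py
```

```text
t: 5.0
tcp_pos: [513.4, 141.4, 228.5]
tool_rot: [-0.0, -0.671, 0.742, 0.0]
force: [-0.5, -0.6, -3.2]
finger_gap: 49.4
gripper_force: 30.0
wrist 6056 c [643.1 134.7  51.5] yaw -6.19 resid tilt deg [0.53 0.05] gap 26.5
  lip/flare y range [-98.1  53.8] face y [-97.2  77.7]
top 824 c [641.1 134.9  51.3] yaw -6.17 resid tilt deg [ 0.49 -0.13] gap 26.9
  lip/flare y range [-99.9  81.9] face y [-100.1   88.9]
scene 525 c [648.  134.2  49.5] yaw -6.25 resid tilt deg [0.02 0.1 ] gap 29.0
  lip/flare y range [-100.2   83.8] face y [-101.9   88.6]
```

View pics/w3.png

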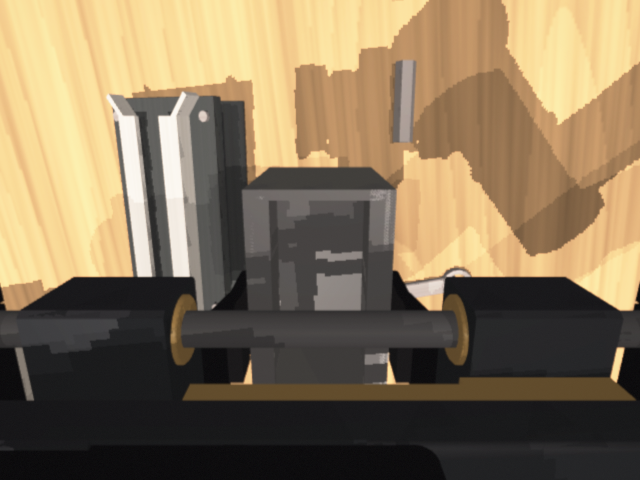

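The view shows the lips at columns 120–190, running from the flare at row 95 down to behind the gripper. I use rail origin ≈ (643, 133, 52) and yaw −6.2°. Next is the pre-entry pose.

```bash
cat >> h.py <<'E'
C=np.array([643,133,52.]); YAW=-6.2
def rail():
    th=np.radians(YAW); e0=np.array([np.cos(th),np.sin(th),0]); ey=np.array([-np.sin(th),np.cos(th),0])
    a=np.radians(25); ex=e0*np.cos(a)-np.array([0,0,np.sin(a)]); ez=e0*np.sin(a)+np.array([0,0,np.cos(a)])
    return ex,ey,ez
def railtool(x,y,z):
    ex,ey,ez=rail(); return C+ex*x+ey*y+ez*z, Ro.from_matrix(np.stack([-ey,-ex,-ez],1))
def inrail():
    p,R=pose(); M=np.stack(rail()); r=railtool(0,0,0)[1]
    print('tcp in rail',np.round(M@(p-C),1),'rot err deg',np.round(np.degrees((r.inv()*R).as_rotvec()),2))
E
python3 -c "
from h import *
p,R=railtool(0,-150,150); print(p); plan(p,R)
p,R=railtool(0,-150,53); print(p)"
```

```text
[689.82204949 -22.96901959 187.94616806]
shift tool m [ 0.1438 -0.1928  0.0403] rows 5.0
rot units [-0.5535 -0.0023  0.0069] rows 3.0
[649.06785332 -18.54169709 100.03431271]
```

```bash
python3 -m pendant '{"hand":[255,255,255,255,255,255,255,255],"xyz":[[0.0288,-0.0386,0.008],[0.0288,-0.0386,0.008],[0.0288,-0.0386,0.008],[0.0288,-0.0386,0.008],[0.0288,-0.0386,0.008],[0,0,0],[0,0,0],[0,0,0]],"rot":[[0,0,0],[0,0,0],[0,0,0],[0,0,0],[0,0,0],[-0.1845,0,0.002],[-0.1845,0,0.002],[-0.1845,0,0.002]]}'
python3 -c "
from h import *
inrail(); s=sense(); print(s['qpos'])
p,R=railtool(0,-150,53); plan(p,R)"
```

```text
t: 6.05
tcp_pos: [690.1, -26.2, 189.5]
tool_rot: [-0.145, -0.651, 0.728, 0.162]
force: [0.2, 1.3, -3.0]
finger_gap: 49.7
gripper_force: 30.0
tcp in rail [-1.000e-01 -1.532e+02  1.517e+02] rot err deg [-0.11 -0.08  0.16]
[ 0.14519621  0.7724073   0.57964009 -0.11089672 -1.80224699 -0.25866757]
shift tool m [-0.0031 -0.0003  0.0987] rows 2.0
rot units [ 0.0025  0.0017 -0.0035] rows 1.0
```

```bash
python3 -m pendant '{"hand":[255,255,255],"xyz":[[-0.0015,0,0.049],[-0.0015,0,0.0495],[0,0,0]],"rot":[[0,0,0],[0,0,0],[0,0,0]]}'
cat > rim.py <<'E'
from h import *
import h,sys
inrail()
for n,c in [('top',[641.1,133,51.3]),('scene',[647.5,132.5,49.8])]:
    f=shot(n,n+'2'); w=pts(f); r=(w-np.array(c))@np.stack(rail()).T
    m=(abs(r[...,2]-86-2)<5)&(abs(r[...,0])<30)&(r[...,1]>float(sys.argv[1])-70)&(r[...,1]<float(sys.argv[1])+70)
    P=r[m]; print(n,len(P),cv2.minAreaRect(P[:,:2].astype(np.float32)),'z',np.median(P[:,2]).round(1),'slope deg',np.round(np.degrees(np.linalg.lstsq(np.c_[P[:,:2],np.ones(len(P))],P[:,2],rcond=None)[0][:2]),1), 'ext x',np.percentile(P[:,0],[1,99]).round(1),'y',np.percentile(P[:,1],[1,99]).round(1))
cv2.imwrite('pics/%s.png'%sys.argv[2],cv2.resize(f['frame'][160:320,250:420],None,fx=3.5,fy=3.5,interpolation=2))
E
python3 rim.py -150 s2
```

```text
t: 6.42
tcp_pos: [644.5, -18.2, 95.1]
tool_rot: [-0.149, -0.65, 0.727, 0.165]
force: [-0.5, 1.3, -2.3]
finger_gap: 49.5
gripper_force: 30.0
tcp in rail [  -2.  -150.2   46.6] rot err deg [-0.62  0.03  0.23]
top 28 ((3.00384521484375, -153.19798278808594), (95.33512878417969, 51.74551773071289), 87.84695434570312) z 87.3 slope deg [5.7 0.4] ext x [-23.5  29.2] y [-198.7 -114. ]
scene 116 ((-2.852998733520508, -171.50973510742188), (51.768028259277344, 67.65850067138672), 1.3433034420013428) z 86.2 slope deg [-0.7 -0.1] ext x [-27.3  23.4] y [-204.9 -138.7]
```

View pics/s2.png

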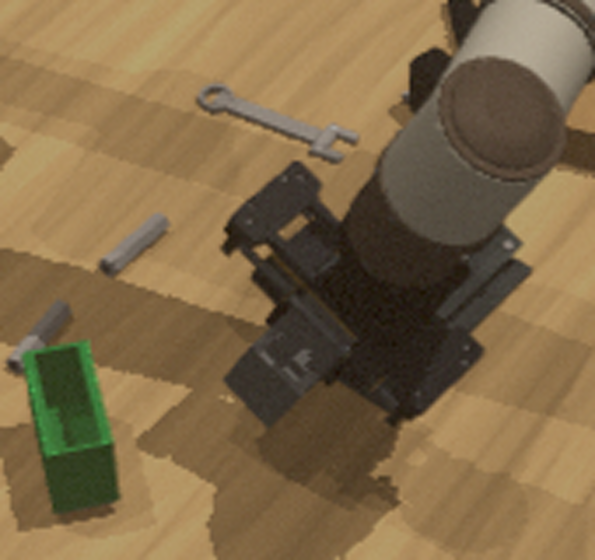

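```bash
for i in 1 2 3; do python3 -m pendant '{"hand":[255],"xyz":[[0,0,0]],"rot":[[0,0,0]]}' >/dev/null; python3 -c "
from h import *
inrail(); print(sense()['force'])"; done
```

```text
tcp in rail [   0.9 -149.    55.7] rot err deg [ 0.39 -0.04  0.12]
[ 0.19695299  0.59907142 -2.62926518]
tcp in rail [   0.5 -148.7   55. ] rot err deg [ 0.31 -0.05  0.11]
[ 0.85759359 -0.0288289  -2.78314845]
tcp in rail [ 1.000e-01 -1.486e+02  5.390e+01] rot err deg [ 0.19 -0.03  0.12]
[-0.12833643  0.87684932 -2.80319493]
```

```bash
python3 - <<'E'
from h import *
inrail(); f=shot('wrist','w4'); p,R=pose(); t=R.inv().apply((pts(f)-p).reshape(-1,3)).reshape(480,640,3)
m=(abs(t[...,1])<27)&(t[...,0]>15)&(t[...,0]<60)&(t[...,2]<10)&(t[...,2]>-60)
P=t[m]; h,e=np.histogram(P[:,2],np.arange(-60,10,2)); print([(int(a),int(b)) for a,b in zip(e,h) if b>30])
T=P[(P[:,2]<-30)&(P[:,2]>-42)]; print(len(T),np.median(T[:,2]),'x',np.percentile(T[:,0],[1,50,99]),'y',np.percentile(T[:,1],[1,99]))
k=np.linalg.lstsq(np.c_[T[:,:2],np.ones(len(T))],T[:,2],rcond=None)[0]; print(np.degrees(k[:2]),k[2])
inrail()
E
```

```text
tcp in rail [ 1.000e-01 -1.486e+02  5.390e+01] rot err deg [ 0.19 -0.03  0.12]
[(-36, 2506), (-34, 3946), (-32, 272), (-30, 138), (-28, 135), (-26, 120), (-24, 125), (-22, 134), (-20, 113), (-18, 78), (-16, 100), (-14, 116), (-12, 100), (-10, 83), (-8, 83), (-6, 106), (-4, 58), (-2, 86), (0, 91), (2, 38), (4, 104), (6, 49)]
6724 -33.78656944375318 x [15.47490271 37.74406956 50.20136078] y [-25.20021541  24.35546627]
[ 0.34867054 -0.29871234] -33.91852764395357
tcp in rail [ 1.000e-01 -1.486e+02  5.360e+01] rot err deg [ 0.16 -0.02  0.12]
```

```bash
python3 -m pendant '{"hand":[255,255,255,255],"xyz":[[-0.008,0,0],[-0.008,0,0],[-0.008,0,0],[-0.008,0,0]],"rot":[[0,0,0],[0,0,0],[0,0,0],[0,0,0]]}'; python3 -c "
from h import *
inrail()";python3 -m pendant '{"hand":[255,255,255,255],"xyz":[[-0.008,0,0],[-0.008,0,0],[0,0,0],[0,0,0]],"rot":[[0,0,0],[0,0,0],[0,0,0],[0,0,0]]}'; python3 -c "
from h import *
inrail()"
```

```text
t: 7.45
tcp_pos: [652.8, 15.4, 100.0]
tool_rot: [-0.144, -0.651, 0.727, 0.16]
force: [-0.1, -0.0, -2.8]
finger_gap: 49.8
gripper_force: 30.0
tcp in rail [ 1.000e-01 -1.158e+02  5.300e+01] rot err deg [0.1  0.01 0.1 ]
t: 7.95
tcp_pos: [654.4, 30.3, 100.0]
tool_rot: [-0.144, -0.651, 0.728, 0.16]
force: [-0.5, -0.1, -2.8]
finger_gap: 50.2
gripper_force: 30.0
tcp in rail [ 1.000e-01 -1.008e+02  5.300e+01] rot err deg [0.09 0.01 0.14]
```

```bash
python3 -m pendant '{"hand":[255,255,255,255,255,255,255,255],"xyz":[[-0.012,0,0],[-0.012,0,0],[-0.012,0,0],[-0.012,0,0],[-0.012,0,0],[-0.012,0,0],[-0.012,0,0],[-0.012,0,0]],"rot":[[0,0,0],[0,0,0],[0,0,0],[0,0,0],[0,0,0],[0,0,0],[0,0,0],[0,0,0]]}'; python3 -c "
from h import *
inrail()"; python3 -m pendant '{"hand":[255,255,255,255,255,255,255,255],"xyz":[[-0.008,0,0],[-0.008,0,0],[-0.008,0,0],[-0.006,0,0],[-0.004,0,0],[-0.002,0,0],[0,0,0],[0,0,0]],"rot":[[0,0,0],[0,0,0],[0,0,0],[0,0,0],[0,0,0],[0,0,0],[0,0,0],[0,0,0]]}'; python3 -c "
from h import *
inrail()"
```

```text
t: 8.95
tcp_pos: [665.1, 126.7, 99.8]
tool_rot: [-0.144, -0.651, 0.728, 0.16]
force: [-0.2, -0.4, -2.2]
finger_gap: 49.7
gripper_force: 30.0
tcp in rail [ 0.3 -3.9 52.9] rot err deg [0.09 0.01 0.13]
t: 9.95
tcp_pos: [669.0, 161.4, 99.8]
tool_rot: [-0.144, -0.651, 0.728, 0.16]
force: [-1.0, 0.5, -3.0]
finger_gap: 49.6
gripper_force: 30.0
tcp in rail [ 0.4 31.1 53. ] rot err deg [0.09 0.01 0.14]
```

```bash
for i in 1; do python3 -m pendant '{"hand":[255,255,255,255,255,255],"xyz":[[-0.002,0,0],[-0.002,0,0],[-0.002,0,0],[-0.001,0,0],[0,0,0],[0,0,0]],"rot":[[0,0,0],[0,0,0],[0,0,0],[0,0,0],[0,0,0],[0,0,0]]}'; python3 -m pendant '{"hand":[255,255,255],"xyz":[[-0.001,0,0],[-0.001,0,0],[0,0,0]],"rot":[[0,0,0],[0,0,0],[0,0,0]]}'; python3 -c "
from h import *
inrail()";done
```

```text
t: 10.7
tcp_pos: [669.7, 168.6, 99.8]
tool_rot: [-0.144, -0.651, 0.728, 0.16]
force: [-0.3, 0.2, -2.4]
finger_gap: 49.9
gripper_force: 30.0
t: 11.08
tcp_pos: [669.9, 169.5, 100.0]
tool_rot: [-0.145, -0.651, 0.728, 0.16]
force: [-0.3, -2.8, -1.4]
finger_gap: 49.6
gripper_force: 30.0
tcp in rail [ 0.4 39.2 53.2] rot err deg [0.06 0.1  0.17]
```

```bash
python3 -m pendant '{"hand":[255,255,255,255],"xyz":[[-0.001,0,0],[-0.001,0,0],[0,0,0],[0,0,0]],"rot":[[0,0,0],[0,0,0],[0,0,0],[0,0,0]]}'; python3 -c "
from h import *
inrail()"
```

```text
t: 11.58
tcp_pos: [670.2, 170.4, 100.5]
tool_rot: [-0.146, -0.651, 0.728, 0.159]
force: [0.4, -6.3, -0.5]
finger_gap: 50.1
gripper_force: 30.0
tcp in rail [ 0.3 40.1 53.7] rot err deg [0.05 0.18 0.21]
```

```bash
python3 -m pendant '{"hand":[255,120,60,0,0,0],"xyz":[[0,0,0.001],[0,0,0],[0,0,0],[0,0,0],[0,0,0],[0,0,0]],"rot":[[0,0,0],[0,0,0],[0,0,0],[0,0,0],[0,0,0],[0,0,0]]}';  python3 -m pendant '{"hand":[0,0,0,0,0,0,0],"xyz":[[0,0,0],[0,0,-0.01],[0,0,-0.02],[0,0,-0.03],[0,0,-0.04],[0,0,-0.05],[0,0,0]],"rot":[[0,0,0],[0,0,0],[0,0,0],[0,0,0],[0,0,0],[0,0,0],[0,0,0]]}';  python3 - <<'E'
from h import *
inrail(); f=shot('wrist','w5'); cv2.imwrite('pics/w5.png',f['frame']); w=pts(f); r=(w-C)@np.stack(rail()).T
m=(abs(r[...,2]-86)<6)&(abs(r[...,0])<35)&(abs(r[...,1]-40)<65); P=r[m]
print(len(P),'x',np.percentile(P[:,0],[.5,99.5]),'y',np.percentile(P[:,1],[.5,99.5]),'z',np.median(P[:,2]))
m=(abs(r[...,2]-14)<4)&(abs(r[...,0])<40)&(r[...,1]<0)&(r[...,1]>-115); P=r[m]
print(len(P),'x',np.percentile(P[:,0],[.5,99.5]),'y',np.percentile(P[:,1],[.5,99.5]),'z',np.median(P[:,2]))
E
```

```text
t: 12.32
tcp_pos: [669.8, 173.2, 99.0]
tool_rot: [-0.144, -0.652, 0.727, 0.16]
force: [-0.9, -0.4, -0.3]
finger_gap: 81.5
gripper_force: 0.0
t: 13.2
tcp_pos: [735.3, 165.3, 239.9]
tool_rot: [-0.139, -0.652, 0.729, 0.158]
force: [0.3, -0.1, 0.4]
finger_gap: 87.2
gripper_force: 0.0
tcp in rail [  0.6  42.  207.6] rot err deg [ 0.7  -0.19  0.11]
3726 x [-23.26055092  26.56103143] y [-11.31947411  88.38641048] z 85.64950684080483
4022 x [-37.43810228  37.76179883] y [-95.26526376  -3.34370447] z 13.626715786413925
```

View pics/w5.png

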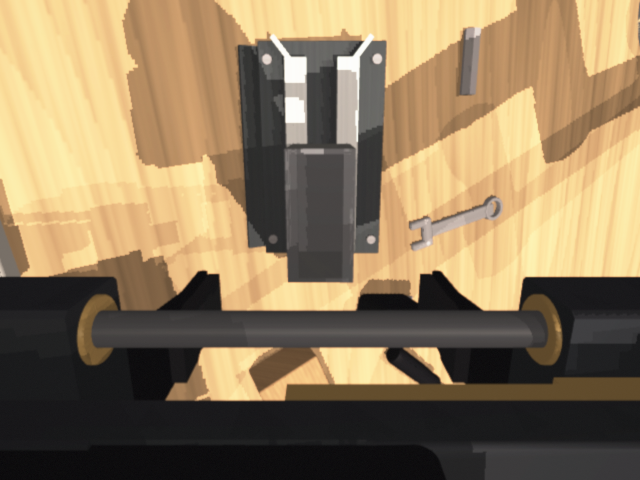

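The bin is home: its body covers the stop end, in line with the rail, at roughly x 1.6, y 38.5, z 0. Now the spacers.

```bash
python3 -m pendant '{"hand":[0,0,0],"xyz":[[0,0,0],[0,0,0],[0,0,0]],"rot":[[0.185,0,0],[0.185,0,0],[0.185,0,0]]}' >/dev/null; python3 -m pendant '{"hand":[0,0,0,0,0,0,0,0],"xyz":[[0.0233,0.0496,0.015],[0.0233,0.0496,0.015],[0.0233,0.0496,0.015],[0.0233,0.0496,0.015],[0.0233,0.0496,0.015],[0.0233,0.0496,0.015],[0,0,0],[0,0,0]],"rot":[[0,0,0],[0,0,0],[0,0,0],[0,0,0],[0,0,0],[0,0,0],[0,0,0],[0,0,0]]}'
cat > bar.py <<'E'
from h import *
import sys
f=shot('wrist','w6'); cv2.imwrite('pics/%s.png'%sys.argv[3],f['frame']); w=pts(f); g=np.array([float(sys.argv[1]),float(sys.argv[2])])
m=(w[...,2]>4)&(w[...,2]<24)&(np.hypot(*(np.moveaxis(w[...,:2],-1,0)-g[:,None,None]))<60)
k,l,st,ce=cv2.connectedComponentsWithStats(m.astype(np.uint8))
for i in range(1,k):
    if st[i,4]<300: continue
    P=w[l==i]; T=P[P[:,2]>11]; c,s,a=cv2.minAreaRect(T[:,:2].astype(np.float32))
    if s[0]<s[1]: a+=90
    print(ce[i].round(),'c',np.round(c,1),'size',np.round(s,1),'long axis deg',round(a,1),'ztop',np.percentile(T[:,2],90).round(1))
    plan([c[0],c[1],3],tool(a+90))
print(sense()['tcp_pos'])
E
python3 bar.py 424 58 w6
```

```text
t: 14.62
tcp_pos: [421.6, 59.6, 145.0]
tool_rot: [0.0, -0.667, 0.745, -0.001]
force: [-0.1, 0.2, 0.4]
finger_gap: 87.0
gripper_force: 0.0
[313. 220.] c [427.1  60.6] size [70.6 15.7] long axis deg 85.1 ztop 16.0
shift tool m [-0.0011 -0.0041  0.1423] rows 3.0
rot units [-0.0035 -0.0004 -0.0298] rows 1.0
[422.48385734  60.00807757 145.24146643]
```

```bash
python3 -m pendant '{"hand":[0,0,0,0,0,0,255,255],"xyz":[[-0.001,-0.004,0.045],[0,0,0.045],[0,0,0.03],[0,0,0.015],[0,0,0.006],[0,0,0],[0,0,0],[0,0,0]],"rot":[[0,0,-0.03],[0,0,0],[0,0,0],[0,0,0],[0,0,0],[0,0,0],[0,0,0],[0,0,0]]}' 30; python3 -m pendant '{"hand":[255,255,255,255,255,255],"xyz":[[0,0,0],[0,0,0],[0,0,0],[0,0,0],[0,0,0],[0,0,0]],"rot":[[0,0,0],[0,0,0],[0,0,0],[0,0,0],[0,0,0],[0,0,0]]}'
```

```text
t: 15.68
tcp_pos: [426.3, 60.2, 4.4]
tool_rot: [0.001, -0.676, 0.737, -0.001]
force: [0.4, 0.8, 1.3]
finger_gap: 74.3
gripper_force: 0.0
t: 16.42
tcp_pos: [425.9, 60.0, 3.8]
tool_rot: [0.0, -0.676, 0.737, -0.001]
force: [0.5, 1.4, -0.2]
finger_gap: 16.7
gripper_force: 30.0
```

```bash
python3 -m pendant '{"hand":[255,255,255,255,255,255,255],"xyz":[[0,0,-0.02],[0,0,-0.04],[0,0,-0.05],[0,0,-0.05],[0,0,-0.05],[0,0,-0.03],[0,0,0]],"rot":[[0,0,0],[0,0,0],[0,0,0],[0,0,0],[0,0,0],[0,0,0],[0,0,0]]}'; python3 -c "
from h import *
p,R=railtool(0,38.5,160); print(p); plan(p,R)
f=shot('wrist','w7'); cv2.imwrite('pics/w7.png',f['frame']); p,R=pose()
t=R.inv().apply((pts(f)-p).reshape(-1,3)).reshape(480,640,3)
m=(abs(t[...,1])<12)&(abs(t[...,0])<50)&(abs(t[...,2])<20); m[275:]=0
P=t[m]; print(len(P),np.percentile(P,[1,50,99],axis=0).round(1))
"
```

```text
t: 17.3
tcp_pos: [426.3, 60.7, 245.7]
tool_rot: [0.003, -0.676, 0.737, -0.001]
force: [1.4, -0.3, -1.8]
finger_gap: 16.5
gripper_force: 30.0
[714.38139156 163.97201212 197.00924593]
shift tool m [-0.1277 -0.2778  0.0505] rows 6.0
rot units [-0.5626 -0.0034  0.0276] rows 3.0
2773 [[ 10.1 -10.  -14.6]
 [ 24.3  -0.8 -12.3]
 [ 34.6   8.1   0.1]]
```

View pics/w7.png

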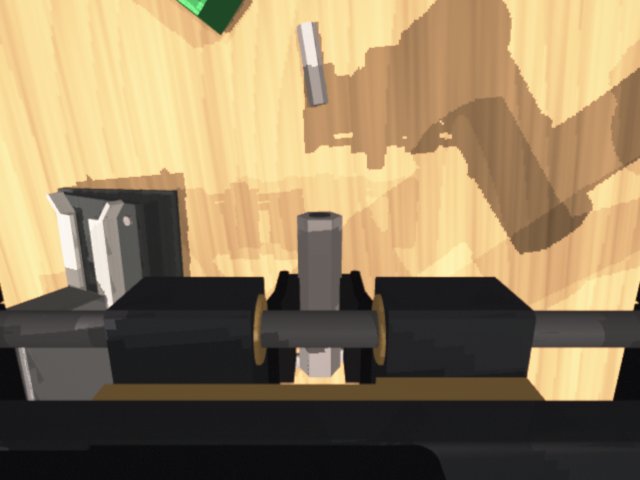

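The bar is held squarely on two flats and centred in the hand, with its near end at (320,215).

```bash
python3 -m pendant '{"hand":[255,255,255,255,255,255],"xyz":[[-0.0213,-0.0463,0.0084],[-0.0213,-0.0463,0.0084],[-0.0213,-0.0463,0.0084],[-0.0213,-0.0463,0.0084],[-0.0213,-0.0463,0.0084],[-0.0213,-0.0463,0.0084]],"rot":[[0,0,0],[0,0,0],[0,0,0],[0,0,0],[0,0,0],[0,0,0]]}'>/dev/null; python3 -m pendant '{"hand":[255,255,255,255,255,255,255],"xyz":[[0,0,0],[0,0,0],[0,0,0],[0,0,0],[0,0,0],[0,0,0],[0,0,0]],"rot":[[-0.1875,-0.001,0.009],[-0.1875,-0.001,0.009],[-0.1875,-0.001,0.009],[0,0,0],[0,0,0],[0,0,0],[0,0,0]]}'; python3 -c "
from h import *
inrail(); plan(*railtool(0,38.5,93))"
```

```text
t: 18.98
tcp_pos: [712.9, 163.9, 195.8]
tool_rot: [-0.146, -0.652, 0.726, 0.161]
force: [0.4, 0.8, -1.2]
finger_gap: 16.7
gripper_force: 30.0
tcp in rail [ -0.8  38.2 158.3] rot err deg [-0.08  0.15 -0.01]
shift tool m [-0.0004 -0.0009  0.0653] rows 2.0
rot units [ 0.0017 -0.0033  0.0003] rows 1.0
```

```bash
python3 -m pendant '{"hand":[255,255,255,255,255,255,255,255],"xyz":[[0,0,0.02],[0,0,0.02],[0,0,0.012],[0,0,0.008],[0,0,0.005],[0,0,0],[0,0,0],[0,0,0]],"rot":[[0,0,0],[0,0,0],[0,0,0],[0,0,0],[0,0,0],[0,0,0],[0,0,0],[0,0,0]]}'; cat > chk.py <<'E'
from h import *
inrail(); f=shot('wrist','w8'); cv2.imwrite('pics/w8.png',f['frame']); r=(pts(f)-C)@np.stack(rail()).T
m=(abs(r[...,2]-86)<4)&(abs(r[...,0])<35)&(r[...,1]<6)&(r[...,1]>-25); P=r[m]
print(len(P),'bin x',np.percentile(P[:,0],[1,99]),'ymin',np.percentile(P[:,1],1),'z',np.median(P[:,2]))
m=(r[...,2]>90)&(abs(r[...,0])<20)&(r[...,1]<15)&(r[...,1]>-25)&(r[...,2]<115); P=r[m]
if len(P): print('bar',len(P),np.percentile(P,[1,50,99],axis=0))
E
python3 chk.py
```

```text
t: 19.98
tcp_pos: [686.1, 166.2, 135.0]
tool_rot: [-0.147, -0.652, 0.726, 0.161]
force: [0.7, 0.4, -1.0]
finger_gap: 17.0
gripper_force: 30.0
tcp in rail [ 0.5 37.6 91.8] rot err deg [-0.2   0.17  0.05]
2480 bin x [-22.93861664  26.50040083] ymin -11.648303458049213 z 85.54169396156709
bar 1578 [[ -8.1296847    2.40780861  91.67941783]
 [  0.85390402   7.67823635 101.99858988]
 [  9.84734983  14.86439847 104.53880086]]
```

```bash
python3 -m pendant '{"hand":[175,175,175,160,160,160],"xyz":[[0,0,0],[0,0,0],[0,0,0],[0,0,0],[0,0,0],[0,0,0]],"rot":[[0,0,0],[0,0,0],[0,0,0],[0,0,0],[0,0,0],[0,0,0]]}'; python3 -m pendant '{"hand":[160,160,160,160,160],"xyz":[[0,0,-0.02],[0,0,-0.04],[0,0,-0.05],[0,0,-0.02],[0,0,0]],"rot":[[0,0,0],[0,0,0],[0,0,0],[0,0,0],[0,0,0]]}'; cat > bin.py <<'E'
from h import *
inrail(); f=shot('wrist','w9'); cv2.imwrite('pics/w9.png',f['frame']); r=(pts(f)-C)@np.stack(rail()).T
m=(abs(r[...,2]-86)<4)&(abs(r[...,0])<35)&(abs(r[...,1]-40)<65); P=r[m]
print('rim x',np.percentile(P[:,0],[1,99]),'y',np.percentile(P[:,1],[1,99]),'z',np.median(P[:,2]))
m=(abs(r[...,0]-2)<16)&(abs(r[...,1]-38)<45); 
print('inside hist',[(int(e),int(h)) for h,e in zip(*np.histogram(r[...,2][m],np.arange(0,130,5)))if h>0])
Q=r[m&(r[...,2]>24)&(r[...,2]<75)]; print('bar?',len(Q),np.percentile(Q,[5,50,95],axis=0).round(1) if len(Q) else '')
E
python3 bin.py
```

```text
t: 20.78
tcp_pos: [685.8, 166.2, 134.8]
tool_rot: [-0.147, -0.652, 0.726, 0.162]
force: [-0.8, 0.2, -0.3]
finger_gap: 31.9
gripper_force: 0.0
t: 21.4
tcp_pos: [741.8, 160.6, 253.2]
tool_rot: [-0.146, -0.652, 0.727, 0.161]
force: [0.5, 0.5, 0.2]
finger_gap: 32.2
gripper_force: 0.0
tcp in rail [  1.3  38.1 222.6] rot err deg [-0.06  0.1   0.04]
rim x [-22.44566521  27.08322749] y [-11.33313469  87.93267974] z 85.70484257146472
inside hist [(15, 1757), (20, 333), (25, 114), (30, 388), (35, 592)]
bar? 1099 [[ 6.2  4.3 28.6]
 [12.  35.8 35.1]
 [17.4 68.5 36.6]]
```

View pics/w9.png

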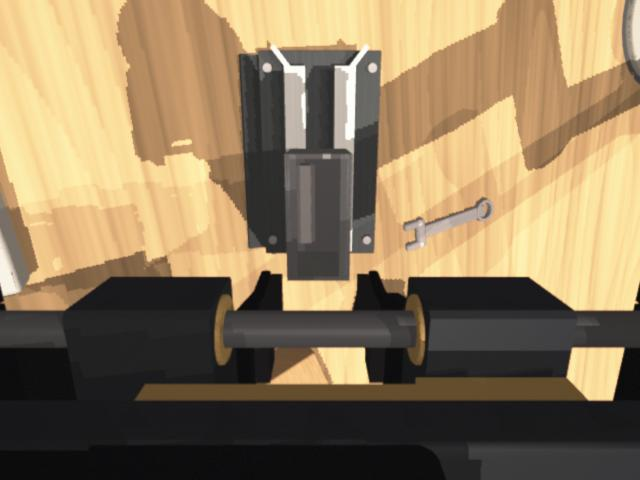

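The first spacer lies in the bin, seen at (306,205). Now the second.

```bash
python3 -m pendant '{"hand":[0,0,0],"xyz":[[0,0,0],[0,0,0],[0,0,0]],"rot":[[0.185,0,0],[0.185,0,0],[0.185,0,0]]}' >/dev/null; python3 -m pendant '{"hand":[0,0,0,0,0,0,0,0],"xyz":[[0.0324,0.0367,0.0135],[0.0324,0.0367,0.0135],[0.0324,0.0367,0.0135],[0.0324,0.0367,0.0135],[0.0324,0.0367,0.0135],[0.0324,0.0367,0.0135],[0.0324,0.0367,0.0135],[0.0324,0.0367,0.0135]],"rot":[[0,0,0],[0,0,0],[0,0,0],[0,0,0],[0,0,0],[0,0,0],[0,0,0],[0,0,0]]}'>/dev/null;  python3 -m pendant '{"hand":[0,0,0,0,0],"xyz":[[0,0,0],[0,0,0],[0,0,0],[0,0,0],[0,0,0]],"rot":[[0,0,-0.13],[0,0,-0.13],[0,0,0],[0,0,0],[0,0,0]]}'
python3 bar.py 421 -65 w10
```

```text
t: 23.45
tcp_pos: [420.3, -65.7, 146.3]
tool_rot: [0.003, 0.74, -0.672, -0.001]
force: [0.1, -0.6, 0.6]
finger_gap: 87.3
gripper_force: 0.0
[314. 222.] c [423.1 -62.3] size [15.3 70.8] long axis deg 94.2 ztop 16.0
shift tool m [-0.0035 -0.0038  0.1434] rows 3.0
rot units [ 0.0072 -0.003   0.0283] rows 1.0
[420.44074837 -65.73568185 146.40757009]
```

```bash
python3 -m pendant '{"hand":[0,0,0,0,0,0,255,255],"xyz":[[-0.0035,-0.0035,0.045],[0,0,0.045],[0,0,0.03],[0,0,0.015],[0,0,0.007],[0,0,0],[0,0,0],[0,0,0]],"rot":[[0.006,0,0.028],[0,0,0],[0,0,0],[0,0,0],[0,0,0],[0,0,0],[0,0,0],[0,0,0]]}' 30; python3 -m pendant '{"hand":[255,255,255,255,255,255],"xyz":[[0,0,0],[0,0,0],[0,0,0],[0,0,0],[0,0,0],[0,0,0]],"rot":[[0,0,0],[0,0,0],[0,0,0],[0,0,0],[0,0,0],[0,0,0]]}';python3 -m pendant '{"hand":[255,255,255,255,255,255,255],"xyz":[[0,0,-0.02],[0,0,-0.04],[0,0,-0.05],[0,0,-0.05],[0,0,-0.05],[0,0,-0.03],[0,0,0]],"rot":[[0,0,0],[0,0,0],[0,0,0],[0,0,0],[0,0,0],[0,0,0],[0,0,0]]}'; python3 -c "
from h import *
p,R=railtool(0,38.5,160); print(p); plan(p,R)"
```

```text
t: 24.5
tcp_pos: [424.1, -62.2, 5.2]
tool_rot: [0.0, 0.733, -0.68, 0.001]
force: [-0.8, 0.6, -0.5]
finger_gap: 74.0
gripper_force: 0.0
t: 25.25
tcp_pos: [423.5, -62.3, 4.5]
tool_rot: [0.001, 0.733, -0.68, 0.001]
force: [0.9, 0.1, -0.1]
finger_gap: 16.8
gripper_force: 30.0
t: 26.12
tcp_pos: [424.6, -61.5, 246.6]
tool_rot: [-0.001, 0.733, -0.68, 0.002]
force: [0.3, 0.2, -1.6]
finger_gap: 16.7
gripper_force: 30.0
[714.38139156 163.97201212 197.00924593]
shift tool m [-0.2034 -0.3055  0.0507] rows 7.0
rot units [-0.5605 -0.0521  0.2288] rows 3.0
```

```bash
python3 -m pendant '{"hand":[255,255,255,255,255,255,255],"xyz":[[-0.029,-0.0436,0.0072],[-0.029,-0.0436,0.0072],[-0.029,-0.0436,0.0072],[-0.029,-0.0436,0.0072],[-0.029,-0.0436,0.0072],[-0.029,-0.0436,0.0072],[-0.029,-0.0436,0.0072]],"rot":[[0,0,0],[0,0,0],[0,0,0],[0,0,0],[0,0,0],[0,0,0],[0,0,0]]}'>/dev/null; python3 -m pendant '{"hand":[255,255,255,255,255,255,255],"xyz":[[0,0,0],[0,0,0],[0,0,0],[0,0,0],[0,0,0],[0,0,0],[0,0,0]],"rot":[[-0.187,-0.0174,0.0763],[-0.187,-0.0174,0.0763],[-0.187,-0.0174,0.0763],[0,0,0],[0,0,0],[0,0,0],[0,0,0]]}'; python3 -c "
from h import *
inrail(); plan(*railtool(0,38.5,93))"
```

```text
t: 27.88
tcp_pos: [712.3, 163.7, 195.7]
tool_rot: [-0.146, -0.652, 0.726, 0.162]
force: [-0.8, -0.2, -1.0]
finger_gap: 16.4
gripper_force: 30.0
tcp in rail [ -1.3  38.  158. ] rot err deg [-0.16  0.06 -0.02]
shift tool m [-0.0005 -0.0014  0.065 ] rows 2.0
rot units [ 0.0035 -0.0012  0.0005] rows 1.0
```

```bash
python3 -m pendant '{"hand":[255,255,255,255,255,255,255,255],"xyz":[[0,0,0.02],[0,0,0.02],[0,0,0.012],[0,0,0.008],[0,0,0.005],[0,0,0],[0,0,0],[0,0,0]],"rot":[[0,0,0],[0,0,0],[0,0,0],[0,0,0],[0,0,0],[0,0,0],[0,0,0],[0,0,0]]}'; python3 chk.py
```

```text
t: 28.88
tcp_pos: [685.5, 166.2, 135.1]
tool_rot: [-0.147, -0.651, 0.726, 0.162]
force: [-0.4, 0.2, -1.3]
finger_gap: 16.6
gripper_force: 30.0
tcp in rail [-0.1 37.6 91.6] rot err deg [-0.28  0.07  0.05]
2543 bin x [-22.39878282  27.11280003] ymin -11.685204346646902 z 85.5872421830379
bar 1616 [[ -8.71633894   1.86938432  91.36145987]
 [  0.32601192   7.44650052 101.01466154]
 [  9.31365352  14.83914086 103.30366488]]
```

```bash
python3 -m pendant '{"hand":[175,175,175,160,160,160],"xyz":[[0,0,0],[0,0,0],[0,0,0],[0,0,0],[0,0,0],[0,0,0]],"rot":[[0,0,0],[0,0,0],[0,0,0],[0,0,0],[0,0,0],[0,0,0]]}'; python3 -m pendant '{"hand":[160,160,160,160,160,160,160,160],"xyz":[[0,0,-0.02],[0,0,-0.04],[0,0,-0.05],[0,0,-0.02],[0,0,0],[0,0,0],[0,0,0],[0,0,0]],"rot":[[0,0,0],[0,0,0],[0,0,0],[0,0,0],[0,0,0],[0,0,0],[0,0,0],[0,0,0]]}'; python3 bin.py; python3 - <<'E'
from h import *
r=(pts(pickle.load(open('w9.pkl','rb')))-C)@np.stack(rail()).T
E
true
```

```text
t: 29.68
tcp_pos: [685.2, 166.2, 134.8]
tool_rot: [-0.147, -0.651, 0.726, 0.163]
force: [0.0, -0.3, -0.3]
finger_gap: 32.0
gripper_force: 0.0
t: 30.68
tcp_pos: [740.1, 160.5, 251.7]
tool_rot: [-0.148, -0.651, 0.726, 0.163]
force: [-0.0, 0.7, -0.6]
finger_gap: 32.1
gripper_force: 0.0
tcp in rail [  0.4  37.8 220.5] rot err deg [-0.4   0.13  0.05]
rim x [-14.78316977  34.75447968] y [-11.24963844  88.09711511] z 86.68852221686322
inside hist [(15, 86), (20, 1549), (25, 99), (30, 98), (35, 8), (40, 74), (45, 219), (50, 529), (85, 1067), (90, 185)]
bar? 1028 [[ 8.6  3.5 29.2]
 [13.  34.4 50.3]
 [17.5 68.7 53.3]]
```

The rim has moved about 8 mm down-slope, so the bin is leaning in its play. I'll measure the tilt against the limits.

```bash
python3 -m pendant '{"hand":[160,160,160,160],"xyz":[[0,0,0],[0,0,0],[0,0,0],[0,0,0]],"rot":[[0,0,0],[0,0,0],[0,0,0],[0,0,0]]}'>/dev/null; python3 - <<'E'
from h import *
M=np.stack(rail())
for n in ['w5','w8','new']:
    f=shot('wrist','w11') if n=='new' else pickle.load(open(n+'.pkl','rb'))
    r=(pts(f)-C)@M.T
    m=(abs(r[...,2]-86.5)<6.5)&(r[...,0]>-32)&(r[...,0]<44)&(abs(r[...,1]-38)<56); P=r[m]
    for _ in range(4):
        k=np.linalg.lstsq(np.c_[P[:,:2],np.ones(len(P))],P[:,2],rcond=None)[0]; e=P[:,2]-P[:,:2]@k[:2]-k[2]; P=P[abs(e)<1.5]
    print(n,len(P),'rim tilt rad',k[:2].round(3),'x',np.percentile(P[:,0],[1,99]).round(1),'y',np.percentile(P[:,1],[1,99]).round(1),'rect',cv2.minAreaRect(P[:,:2].astype(np.float32))[2])
    nz=np.array([-k[0],-k[1],1]); nz/=np.linalg.norm(nz); mid=np.array([np.percentile(P[:,0],[1,99]).mean(),np.percentile(P[:,1],[1,99]).mean(),0]); mid[2]=mid[:2]@k[:2]+k[2]
    print('   bin origin est',(mid-86*nz).round(1))
E
```

```text
w5 3458 rim tilt rad [-0. -0.] x [-23.2  26.4] y [-11.3  88.2] rect 0.09408571571111679
   bin origin est [ 1.6 38.5 -0.3]
w8 5316 rim tilt rad [ 0. -0.] x [-22.5  27.1] y [-11.6  87.9] rect 0.025920715183019638
   bin origin est [ 2.3 38.1 -0.4]
new 3040 rim tilt rad [-0.093 -0.   ] x [-14.3  35.1] y [-11.2  88.2] rect 0.004389471374452114
   bin origin est [ 2.5 38.5  1.6]
```

The lean is 0.093 rad, which is all the channel's play allows and under the 0.12 limit. The bin origin is at about (2.5, 38.5, 1.6) mm, and both bars are inside and still. I'm handing in.

```bash
python3 -c "
from cell import job_done
print(job_done())"
```

```text
the job is handed in; nothing more can be done
None
```

I handed the job in with the bin home against the rail stop and released, and both spacers inside it; the bin leans about 0.093 rad (limit 0.12) under their weight, and the hand-in call returned no verdict.

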